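Snap the plug gauge back into its spring clips

TASK

The longer of the two steel plug gauges has been left lying on the bench of this bush store. Put it back in its sloping clip stand: press it in between the two spring clips until both have snapped over its ends and it lies fully home in the cradles, then let go. Do not disturb the short gauge or the other things on the bench.

Things in the scene. Friction and masses are not known exactly. Their poses are not given: they have to be found in the camera images.
- gauge: Long plug gauge, loose: steel bar 120 mm long, 0.2-0.4 kg. Its middle 62 mm is a dark square grip, 26 x 26 mm; each side of it a bright round plug, 26 mm diameter, whose last 5 mm tapers (chamfer) to a 12 mm end face. Origin mid-bar on its axis, 13 mm above the bench as it lies flat on a side of the grip; x runs along the bar. Both ends are alike; any of the four sides may face up.
- short_gauge: A gauge of the same make and 26 mm thickness but only 80 mm long (grip 42 mm long): too short for the clips. Leave it. Origin at its middle, x along the bar.
- stand: Clip stand, fixed to the bench: wooden foot 130 (x) by 190 mm (y) with a board sloping at 30 degrees, facing away from the robot. Origin on the bench straight below the middle of the seat; x points to the stand's rear, where the board is highest, z up. Two V cradles, 9 mm wide, stand on the board at y = -45.5 and +45.5 mm, tops about 46 mm apart; nothing stands between them.
- holder: The sloping board with cradles and clips, part of the stand. Origin: where the gauge's middle lies when fully home (95 mm above the bench). y: along the seated bar, level. z: square off the board, leaning 30 degrees from vertical towards the front; the gauge is pressed in along -z. x: up the slope. Board 80 (x) by 180 mm (y), its face at z = -32 mm; cradle tops at z = 2 mm; clips at y = -65 and +65 mm.
- clip_left (a joint): Spring clip at the holder's +y: steel leaf 22 mm wide, hinged at y = 65, z = -30 mm; rounded nose (radius 4 mm) at y = 60, z = 12 mm; lip above flares out to y = 68, z = 28 mm. Rad: 0 relaxed (noses 112 mm apart), positive = spread, up to 0.4. The passing gauge end spreads it to about 0.1; gauge home and central: 0.00 to 0.03. Pressing it past both clips takes about 8 to 15 N.
- clip_right (a joint): The like spring clip at -y of the holder, mirrored; positive = spread outwards, in rad.
- bush_a: Bystander: perforated bronze bush standing on the bench, 48 mm diameter, 32 mm high, loose. Origin at the centre of its underside.
- bush_b: Bystander: perforated bronze bush, 38 mm diameter, 26 mm high, loose. Origin at the centre of its underside.
- bush_c: Bystander: perforated bronze bush, 60 mm diameter, 40 mm high, loose. Origin at the centre of its underside.
- carton: Bystander: closed cardboard carton 110 x 80 x 55 mm, loose. Origin at the centre of its underside.
- plug: Bystander: solid brass disc, 42 mm diameter, 30 mm high, loose. Origin at the centre of its underside.
- oil: Bystander: grey can with a white label, 56 mm diameter, 120 mm high, loose. Origin at the centre of its underside.
Things that resemble listed ones, but are neither listed nor needed, are in the scene too. What is shaped like the gauge but pink or white is not meant.

How it is judged:
By the outcome, as a careful person would: the job done as asked, in the order asked, and still so for the second after the job is handed in, with the robot touching nothing.
It also fails if it takes over 38 s, if anything falls off the work surface, if the arm or the gripper's body presses on something with over 40 N, if the wrist force passes 120 N, or if a joint passes its speed limit or range.

ROBOT

A 6-joint arm with a two-finger parallel gripper is mounted at the origin on the work surface. World frame = base frame: x ahead of the robot, y to its left, z up, the work surface at z = 0. Lengths are in m, angles in degrees, forces in N, time in s.
With the tool pointing down it reaches from about 0.3 to 0.75 m from the base axis. Payload 8.5 kg.
Tool frame: the origin (TCP) lies at the very end of the fingers, on their centre line; the grasp point (between the pads) lies 19 mm behind it (env.grasp_offset is the distance from the TCP to the grasp point, in m); y points along the fingers, z is the direction in which the jaws open and shut, and the axes are right-handed (so a half turn about y gives the same grasp; the last joint's range is limited). The gripper opens to 85 mm and grips with 20 to 120 N. Pads are 22 mm wide; open, the fingers measure 114 mm over their backs; the gripper's body (76 mm by 85 mm) begins 54 mm behind the grasp point. The pads swing forward as they close: fully open they stand 13 mm farther back than shut.
Start: joints at [62.55, 21.807, 74.336, -0, 83.858, -12.336], TCP at [0.143, 0.531, 0.231] pointing down, gripper open.
Joint ranges: [-178.18, 178.18], [-50.72, 133.34], [12.68, 142.11], [-81.47, 261.47], [9.98, 163.14], [-165.26, 165.26]. Speed limits (degrees/s): [136.94, 136.94, 180, 180, 180, 180].

INTERFACE

Orientations are given as a 3x3 rotation matrix whose columns are the frame's x, y, z axes.
In Python, from rig import env gives the robot as it stands. The module is installed in compiled form; this text tells all that it offers.
- The arm moves only by the shell command python3 -m pendant 'ROWS' [FORCE]. ROWS is JSON, a list of rows, each a list of 3 entries, a list of its own where there are three numbers: the shift along the world's x, y, z as a fraction of full scale, then the turn about the world's z as a fraction of full scale, then the opening, from 0 (shut) to 1 (fully open). A call has 1 to 12 rows; each row shifts and turns the commanded pose from where the row before left it; what a row does not reach is not made up. Full scale, the value 1, is 30 mm for a shift and 5 degrees for a turn. A row lasts 1/12 s, in which the tool goes at most 41.7 mm and 7.16 degrees, less where a joint would pass 70% of its speed; a pose out of reach is approached as far as the arm can. A call with a number of a shift or a turn outside -1 to 1 is refused whole. A call with a gripper value outside its range is refused whole. The fingers move at their own pace and stop on an object; FORCE is the grip in N (left out, the last holds). Time passes only in rows, so rows that do not move let the fingers close. It gives the time, the measured TCP pose, the force and the opening at its end, in the units of the state.
- env.observe(): the state, without advancing time (a new reading comes with each control period).
- env.get_image(name): name is "scene" or "top" or "wrist"; returns (picture, depth): 400x640x3 uint8, red, green, blue; 400x640 float32, m along the optical axis (not along the pixel's ray), 0 where there is no reading.
- env.camera_model(name): a dict with "camera_matrix" (3x3 intrinsics, pixels), "R" (3x3) and "t" (3): a world point X has camera coordinates R X + t; the wrist camera has in their place "tool_from_camera" (4x4, takes a point from camera to tool coordinates, whose origin is the TCP and whose axes are the tool frame's). Camera axes: x right, y down, z forward; pixel columns grow to the right and rows downward; lengths in m; the calibration is good to about 2 mm. A picture is of the moment at which its call begins: read the wrist's pose just before it. camera_model takes no time and is no camera call.
- env.close_job(): hands the job in, once; it reports no verdict.
The state is a dict: "time_s": time; "q": joint angles; "qvel": joint speeds; "joint_efforts": joint torques, N m; "position": TCP position; "tool_rot": TCP orientation; "ft_force": force on the tool from outside, world axes, zero at the start; "wrist_torque": the same for the moment, N m; "grip_width": finger opening in m.
Only numpy, scipy, OpenCV 4.12 (cv2) and the standard library are available. Lean on these libraries where they do the work, as an engineer would, in place of code of your own. Each camera call takes 0.05 s, during which the arm holds its last target.

## Working session

There is one attempt and no reset: what is moved stays moved. The work goes in short steps, Python scripts to look and compute and a shell command to move; the robot and the scene stay as the last step left them, time stands still between calls to the robot, and variables do not carry over. Pictures are saved under pics/ and viewed, and the job is handed in when it is done.

```bash
mkdir -p pics; ls
python3 - <<'E'
from rig import env
import cv2,numpy as np
s=env.observe();print(s['time_s'],s['position'],s['tool_rot'],s['grip_width'],env.grasp_offset)
for n in("scene","top","wrist"):
    im,d=env.get_image(n);cv2.imwrite(f"pics/{n}0.png",im[:,:,::-1]);np.savez(f"{n}0.npz",im=im,d=d)
    m=env.camera_model(n);print(n,m)
E
```

```text
pics
0.0 [0.14326739 0.53070483 0.23070695] [[ 9.65406436e-01 -6.87385736e-04  2.60748809e-01]
 [-2.60749516e-01 -1.30900143e-03  9.65405602e-01]
 [-3.22285477e-04 -9.99998907e-01 -1.44295390e-03]] 0.08536477079722625 0.0187
scene {'camera_matrix': array([[375.82025909,   0.        , 318.93169415],
       [  0.        , 375.82025909, 201.98055534],
       [  0.        ,   0.        ,   1.        ]]), 'R': array([[ 0.40835925,  0.91281843, -0.00228927],
       [ 0.68750541, -0.30921087, -0.6570578 ],
       [-0.60048234,  0.26674174, -0.75383672]]), 't': array([-0.17521026, -0.296742  ,  1.27754418])}
top {'camera_matrix': array([[375.51350622,   0.        , 318.57148841],
       [  0.        , 375.51350622, 200.32451421],
       [  0.        ,   0.        ,   1.        ]]), 'R': array([[ 0.02379095, -0.99967883,  0.00873091],
       [-0.99835347, -0.02421357, -0.05200054],
       [ 0.05219524, -0.0074794 , -0.99860889]]), 't': array([-0.04687239,  0.52388901,  1.12153311])}
wrist {'camera_matrix': array([[337.88735348,   0.        , 325.26894765],
       [  0.        , 337.88735348, 201.72516766],
       [  0.        ,   0.        ,   1.        ]]), 'tool_from_camera': array([[-5.66570155e-04,  9.46296694e-01,  3.23299003e-01,
        -8.10420452e-02],
       [ 5.95343506e-06, -3.23299052e-01,  9.46296847e-01,
        -1.43214595e-01],
       [ 9.99999839e-01,  5.38068291e-04,  1.77537878e-04,
        -8.19425557e-05],
       [ 0.00000000e+00,  0.00000000e+00,  0.00000000e+00,
         1.00000000e+00]])}
```

View pics/scene0.png

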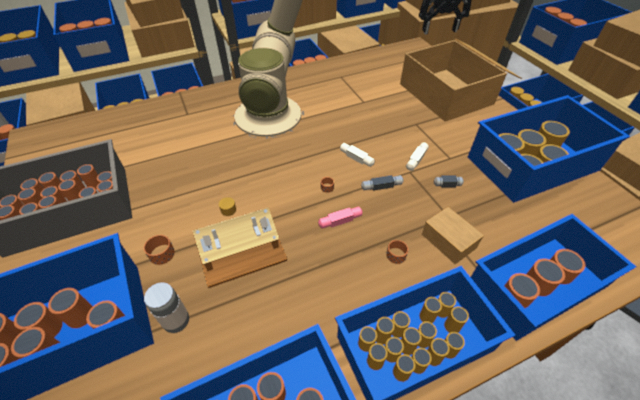

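View pics/top0.png

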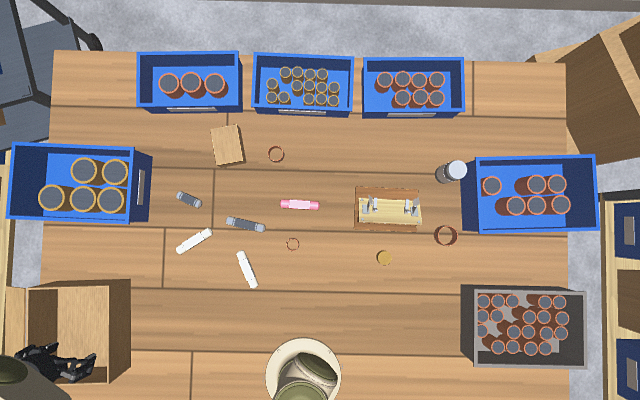

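View pics/wrist0.png

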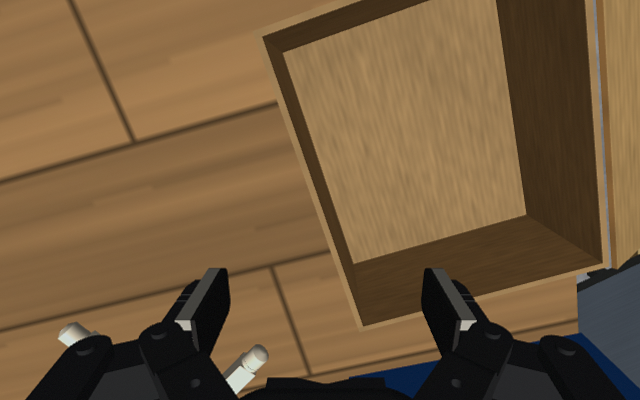

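Candidates shaped like gauges in top: dark/steel bars at (245,224) and (188,199); pink (300,205) and two white (193,241), (247,268) are excluded. The bar at (245,224) looks longer, so I'll measure and enlarge it.

```bash
cat > h.py <<'E'
import numpy as np,cv2
from rig import env
def pts(n,im,d,s=None):
    m=env.camera_model(n);K=m['camera_matrix']
    v,u=np.mgrid[0:400,0:640]
    c=np.stack([(u-K[0,2])/K[0,0]*d,(v-K[1,2])/K[1,1]*d,d],-1)
    if n=='wrist':
        T=m['tool_from_camera'];p=c@T[:3,:3].T+T[:3,3]
        return p@np.array(s['tool_rot']).T+np.array(s['position'])
    return (c-m['t'])@m['R']
E
python3 - <<'E'
from h import *
for n in('top','scene'):
    z=np.load(n+'0.npz');im,d=z['im'],z['d'];P=pts(n,im,d)
    hsv=cv2.cvtColor(im,cv2.COLOR_RGB2HSV)
    # grey things on bench
    m=((hsv[...,1]<70)&(P[...,2]>0.008)&(P[...,2]<0.045)&(P[...,0]>.25)&(P[...,0]<.75)&(abs(P[...,1])<.45)).astype(np.uint8)
    k,l,st,ce=cv2.connectedComponentsWithStats(m)
    for i in range(1,k):
        if st[i,4]>40:
            q=P[l==i];
            r=cv2.minAreaRect((q[:,:2]*1000).astype(np.float32))
            print(n,ce[i].round(),st[i,4],'box mm',np.round(r[0],1),np.round(r[1],1),round(r[2],1),'z',np.percentile(q[:,2],[5,50,95]).round(4),'V',hsv[l==i][:,2].mean().round())
    if n=='top':
        c=im[170:290,150:330];cv2.imwrite('pics/crop_g.png',cv2.resize(c,None,fx=4,fy=4,interpolation=2)[:,:,::-1])
        c=im[170:250,340:440];cv2.imwrite('pics/crop_s.png',cv2.resize(c,None,fx=7,fy=7,interpolation=2)[:,:,::-1])
    else:
        c=im[200:300,180:300];cv2.imwrite('pics/crop_s2.png',cv2.resize(c,None,fx=6,fy=6,interpolation=2)[:,:,::-1])
E
```

```text
top [438. 176.] 69 box mm [ 606.5 -395.3] [50.5 17.2] 22.5 z [0.01   0.0279 0.0436] V 106.0
top [189. 199.] 232 box mm [519.  356.6] [81.9 25.4] 66.8 z [0.0177 0.0258 0.03  ] V 145.0
top [299. 204.] 220 box mm [511.8  23.9] [ 24.  107.6] 0.4 z [0.0228 0.0266 0.0301] V 246.0
top [245. 224.] 344 box mm [448.3 184.7] [119.2  25.6] 78.0 z [0.0178 0.0258 0.0296] V 152.0
top [194. 241.] 353 box mm [395.1 335.3] [ 26.5 117.9] 33.8 z [0.0188 0.0258 0.0295] V 238.0
top [247. 269.] 369 box mm [315.1 175.1] [118.5  27.3] 25.8 z [0.0163 0.0255 0.0293] V 234.0
scene [357. 153.] 335 box mm [314.7 174.7] [115.5  29.8] 25.3 z [0.0104 0.0228 0.0267] V 212.0
scene [417. 155.] 262 box mm [395.  333.4] [ 25.7 119.2] 32.8 z [0.0114 0.0238 0.027 ] V 232.0
scene [382. 182.] 384 box mm [447.3 182.9] [117.5  26.8] 79.2 z [0.0104 0.0229 0.027 ] V 117.0
scene [448. 180.] 259 box mm [518.4 354.3] [78.7 27.9] 64.6 z [0.0102 0.0225 0.0265] V 111.0
scene [177. 323.] 243 box mm [ 629.6 -409.4] [20.6 53.1] 16.9 z [0.0105 0.0278 0.043 ] V 96.0
```

View pics/crop_g.png

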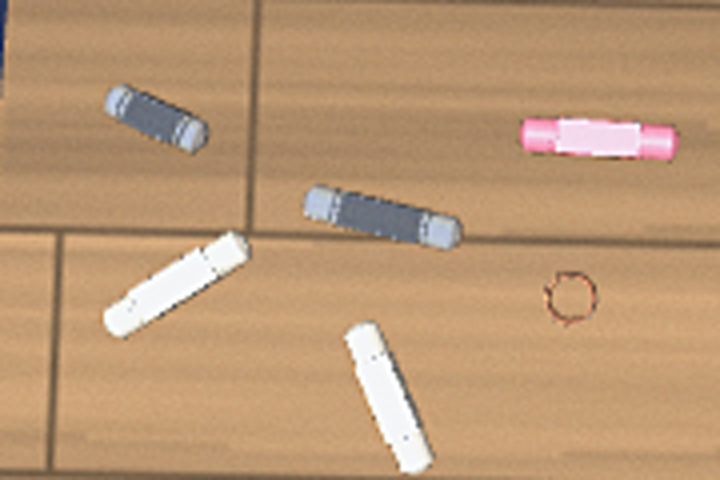

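View pics/crop_s.png

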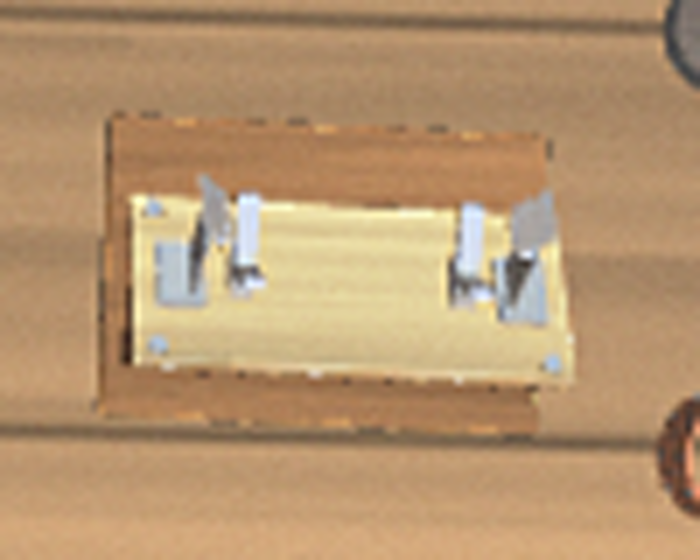

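View pics/crop_s2.png

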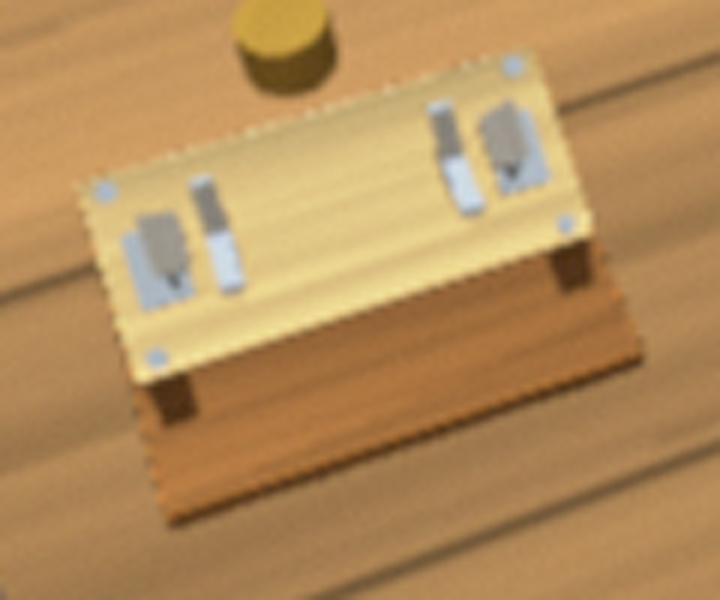

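The enlarged crop confirms it. The bar at top (245,224), crop (383,216), is two-tone dark and steel and 119 mm long, so it is the long gauge. The one at (188,199) is 82 mm, so it is the short one. Next I'll fit the stand.

Run:
```python
from h import *
for n in('top','scene'):
    z=np.load(n+'0.npz');im,d=z['im'],z['d'];P=pts(n,im,d)
    hsv=cv2.cvtColor(im,cv2.COLOR_RGB2HSV)
    reg=(P[...,0]>.40)&(P[...,0]<.62)&(P[...,1]<-.05)&(P[...,1]>-.36)&(P[...,2]>.035)
    print(n,reg.sum(),P[reg].min(0).round(3),P[reg].max(0).round(3))
    wood=reg&(hsv[...,1]>70)&(P[...,2]<.095)
    q=P[wood]
    rng=np.random.default_rng(0);best=None
    for _ in range(500):
        a=q[rng.choice(len(q),3,0)];nn=np.cross(a[1]-a[0],a[2]-a[0])
        if np.linalg.norm(nn)<1e-6: continue
        nn/=np.linalg.norm(nn);nn*=np.sign(nn[2]);inl=abs((q-a[0])@nn)<.002
        if best is None or inl.sum()>best.sum():best=inl
    q=q[best];c=q.mean(0);nn=np.linalg.svd(q-c)[2][2];nn*=np.sign(nn[2])
    print('n',nn.round(3),'tilt',np.degrees(np.arccos(nn[2])).round(2),len(q))
    yaw0=np.degrees(np.arctan2(-nn[1],-nn[0]));print('stand x yaw from normal',yaw0)
    # in-plane axes, use all pts of the board plane (incl. screws)
    A=P[reg];on=abs((A-c)@nn)<.004;A=A[on]
    ydir=np.cross([0,0,1.],nn);ydir/=np.linalg.norm(ydir);xdir=np.cross(ydir,nn)
    uv=np.c_[(A-c)@xdir,(A-c)@ydir]*1000
    r=cv2.minAreaRect(uv.astype(np.float32));print('rect',np.round(r[0],1),np.round(r[1],1),round(r[2],2))
    cen=c+(xdir*r[0][0]+ydir*r[0][1])/1000
    print('xdir',xdir.round(3),'ydir',ydir.round(3),'board cen',cen.round(4),'holder',(cen+nn*.032).round(4))
    # things above board : cradles and clips
    B=P[reg];hgt=(B-cen)@nn;s=(hgt>.012);B=B[s]
    L=np.c_[(B-cen)@xdir,(B-cen)@ydir,(B-cen)@nn-.032]*1000
    for nm,sel in (('cradle+',(L[:,1]>35)&(L[:,1]<53)),('cradle-',(L[:,1]<-35)&(L[:,1]>-53)),('clip+',L[:,1]>54),('clip-',L[:,1]<-54)):
        if sel.sum()>3: print(nm,sel.sum(),np.percentile(L[sel],[3,50,97],axis=0).round(1).tolist())
    # screws/foot
```

```text
top 1572 [ 0.458 -0.329  0.043] [ 0.538 -0.148  0.129]
n [ 0.492 -0.009  0.87 ] tilt 29.5 822
stand x yaw from normal 178.93001699148374
rect [ 5.1 -3.2] [180.2  83.6] 89.91
xdir [ 0.87  -0.016 -0.492] ydir [ 0.019  1.    -0.   ] board cen [ 0.497  -0.2384  0.0687] holder [ 0.5128 -0.2387  0.0965]
cradle+ 49 [[-18.7, 41.3, -17.8], [6.1, 45.5, -8.5], [19.7, 50.1, 1.4]]
cradle- 54 [[-20.0, -50.3, -17.5], [6.0, -44.7, -8.0], [20.1, -41.0, 1.7]]
clip+ 49 [[-10.5, 56.7, -17.5], [-2.6, 64.3, 15.7], [12.2, 67.3, 27.8]]
clip- 63 [[-10.3, -68.3, -16.1], [-2.8, -63.7, 18.6], [12.1, -56.7, 29.4]]
scene 2775 [ 0.457 -0.329  0.035] [ 0.535 -0.149  0.124]
n [ 0.504 -0.013  0.864] tilt 30.25 1791
stand x yaw from normal 178.47919038179487
rect [-0.8  1.7] [ 81.  179.8] 0.33
xdir [ 0.864 -0.023 -0.504] ydir [ 0.027  1.    -0.   ] board cen [ 0.4949 -0.2391  0.0665] holder [ 0.511  -0.2395  0.0942]
cradle+ 84 [[-20.8, 41.0, -17.8], [-2.3, 45.1, -7.7], [20.8, 49.6, 1.9]]
cradle- 86 [[-20.8, -49.6, -17.7], [-2.2, -45.5, -7.9], [20.8, -41.4, 2.0]]
clip+ 72 [[-10.6, 56.3, -5.9], [0.3, 63.2, 21.1], [10.6, 69.0, 29.0]]
clip- 75 [[-10.8, -69.2, 10.5], [-0.0, -63.2, 21.3], [10.5, -56.7, 29.1]]
```

```bash
python3 -m pendant '[[[0.65,-0.75,0],-1,1],[[0.65,-0.75,0],-1,1],[[0.65,-0.75,0],-1,1],[[0.65,-0.75,0],-1,1],[[0.65,-0.75,0],-1,1],[[0.65,-0.75,0],-1,1],[[0.65,-0.75,0],-1,1],[[0.65,-0.75,0],-1,1],[[0.65,-0.75,0],-1,1],[[0.65,-0.75,0],-1,1],[[0.65,-0.75,0],-1,1],[[0.65,-0.75,0],-1,1]]' 60; python3 -c "
from rig import env
print(env.observe()['q'])"
```

```text
time_s: 1.15
position: [0.3781, 0.2596, 0.2312]
tool_rot: [[0.253, -0.0, 0.968], [-0.968, -0.0, 0.253], [0.0, -1.0, -0.0]]
ft_force: [1.0, -0.7, -0.0]
grip_width: 0.0857
[1.96354729e+01 1.26241746e+01 8.79251986e+01 1.22280189e-04
 7.94681848e+01 5.00002425e+00]
```

```bash
python3 -m pendant '[[[0.39,-0.42,-0.5],-0.87,1],[[0.39,-0.42,-0.5],-0.87,1],[[0.39,-0.42,-0.5],-0.87,1],[[0.39,-0.42,-0.5],-0.87,1],[[0.39,-0.42,-0.5],-0.87,1],[[0.39,-0.42,-0.5],-0.87,1],[[0,0,0],0,1]]'
cat > w.py <<'E'
from h import *
import sys
s=env.observe();im,d=env.get_image('wrist');nm=sys.argv[1]
cv2.imwrite(f'pics/{nm}.png',im[:,:,::-1]);np.savez(nm+'.npz',im=im,d=d,pos=s['position'],rot=s['tool_rot'])
P=pts('wrist',im,d,s);R=np.array(s['tool_rot'])
print(s['time_s'],s['position'],'toolx yaw',np.degrees(np.arctan2(R[1,0],R[0,0])))
if len(sys.argv)>2:
    hsv=cv2.cvtColor(im,cv2.COLOR_RGB2HSV)
    m=((hsv[...,1]<75)&(P[...,2]>0.008)&(P[...,2]<0.04)&(np.hypot(P[...,0]-.448,P[...,1]-.184)<.08)).astype(np.uint8)
    k,l,st,ce=cv2.connectedComponentsWithStats(m)
    for i in range(1,k):
        if st[i,4]>200:
            q=P[l==i];r=cv2.minAreaRect((q[:,:2]*1000).astype(np.float32))
            print(ce[i],st[i,4],np.round(r[0],1),np.round(r[1],1),r[2],np.percentile(q[:,2],[5,50,95]))
E
python3 w.py w1 g
```

```text
time_s: 1.73
position: [0.4481, 0.1835, 0.1388]
tool_rot: [[-0.2, -0.004, 0.98], [-0.98, -0.001, -0.2], [0.002, -1.0, -0.004]]
ft_force: [-0.8, -0.3, -0.9]
grip_width: 0.085
1.7333 [0.44809308 0.18347474 0.13877726] toolx yaw -101.530942333238
[323.77017784 186.44345645] 4386 [448.9 184.1] [119.5  25.6] 78.18692779541016 [0.01962474 0.0261032  0.02748711]
```

View pics/w1.png

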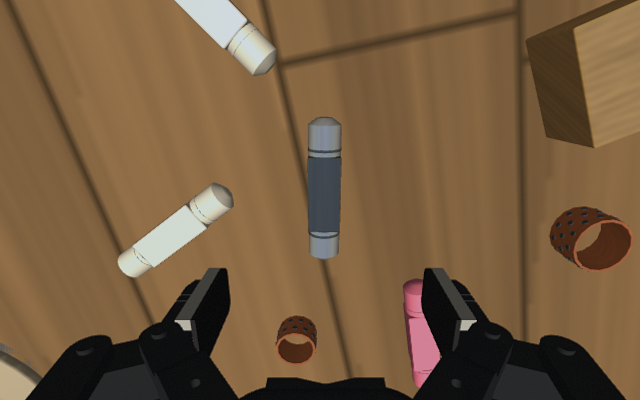

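The wrist view shows the long gauge upright at (324,187), 119.5 x 25.6 mm, with clear bench where both fingers go. White bars, pink bar and bush are off to the sides. Next: descend and grip.

```bash
python3 -m pendant '[[[0.03,0.02,-0.75],-0.05,0.75],[[0,0,-0.75],0,0.75],[[0,0,-0.75],0,0.75],[[0,0,-0.75],0,0.75],[[0,0,-0.75],0,0.75],[[0,0,-0.5],0,0.75],[[0,0,-0.2],0,0.75],[[0,0,0],0,0.75]]' 80
```

```text
time_s: 2.45
position: [0.4479, 0.1865, 0.0075]
tool_rot: [[-0.197, -0.001, 0.98], [-0.98, -0.0, -0.197], [0.0, -1.0, -0.001]]
ft_force: [-0.6, -0.1, 0.0]
grip_width: 0.0642
```

```bash
python3 -m pendant '[[[0.02,-0.08,-0.12],0,0.75],[[0,0,0],0,0.75],[[0,0,0],0,0],[[0,0,0],0,0],[[0,0,0],0,0],[[0,0,0],0,0],[[0,0,0],0,0],[[0,0,0],0,0]]' 80; python3 w.py w2
```

```text
time_s: 3.12
position: [0.4491, 0.1836, 0.005]
tool_rot: [[-0.199, 0.001, 0.98], [-0.98, 0.0, -0.199], [-0.0, -1.0, 0.001]]
ft_force: [-2.3, -0.4, 6.7]
grip_width: 0.0246
3.1167 [0.44912939 0.18359853 0.00498911] toolx yaw -101.45514130136097
```

View pics/w2.png

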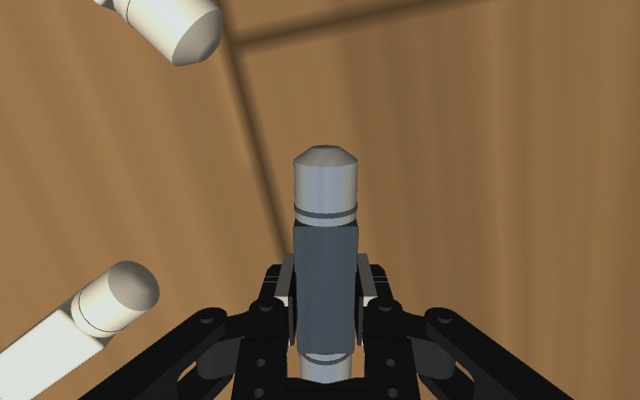

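Gripped at mid-grip: the pads at (290,290) and (365,290) straddle the dark grip, and the width is steady. Next: lift and carry to above the stand.

```bash
python3 -m pendant '[[[0,0,0.7],0,0],[[0,0,1],0,0],[[0,-0.3,1],0,0],[[0.3,-0.8,0.5],0.2,0],[[0.3,-0.9,0.4],0.2,0],[[0.3,-0.9,0.4],0.2,0],[[0.3,-0.9,0.4],0.2,0],[[0.3,-0.9,0.4],0.2,0],[[0.3,-0.9,0.4],0.2,0],[[0.3,-0.9,0.2],0.2,0],[[0.3,-0.9,0],0.2,0],[[0.3,-0.9,0],0.2,0]]' && python3 -m pendant '[[[0.3,-0.9,0],0.1,0],[[0.1,-0.9,0],0.1,0],[[0.1,-0.9,0],0,0],[[0.1,-0.9,0],0,0],[[0.05,-0.9,0],0,0],[[0,-0.6,0],0,0],[[0,0,0],0,0]]'
```

```text
time_s: 4.17
position: [0.5302, -0.0668, 0.1666]
tool_rot: [[-0.042, 0.0, 0.999], [-0.999, -0.0, -0.042], [0.0, -1.0, 0.0]]
ft_force: [0.7, 1.6, -2.8]
grip_width: 0.0239
time_s: 4.75
position: [0.5492, -0.2218, 0.1656]
tool_rot: [[-0.029, -0.001, 1.0], [-1.0, -0.001, -0.029], [0.001, -1.0, -0.001]]
ft_force: [-0.2, -0.5, -3.0]
grip_width: 0.0245
```

```bash
python3 -m pendant '[[[0.14,-0.3,0],0,0],[[0.14,-0.3,0],0,0],[[0,0,0],0,0],[[0,0,0],0,0]]'
cat > g.py <<'E'
from h import *
import sys
s=env.observe();nm=sys.argv[1];pos=np.array(s['position']);R=np.array(s['tool_rot'])
print(s['time_s'],pos,'toolx yaw',np.degrees(np.arctan2(R[1,0],R[0,0])),s['ft_force'],s['grip_width'])
for n in sys.argv[2:]:
    im,d=env.get_image(n);P=pts(n,im,d,s)
    np.savez(f'{nm}{n}.npz',im=im,d=d,P=P)
    o=im
    if n=='top': o=cv2.resize(im[150:270,310:470],None,fx=5,fy=5,interpolation=2)
    if n=='scene': o=cv2.resize(im[170:300,170:310],None,fx=4.5,fy=4.5,interpolation=2)
    cv2.imwrite(f'pics/{nm}{n}.png',o[:,:,::-1])
    hsv=cv2.cvtColor(im,cv2.COLOR_RGB2HSV)
    L=(P-pos)@R  # tool coords
    m=(hsv[...,1]<90)&(abs(L[...,0])<.07)&(abs(L[...,2])<.02)&(L[...,1]>-.03)&(L[...,1]<.012)
    q=P[m&(abs(L[...,0])>.033)]   # plug ends
    if len(q)>10:
        t=(q-pos)@R
        # axis from both ends
        for sg in(1,-1):
            e=t[t[:,0]*sg>0]
            if len(e)>5: print(n,'end',sg,len(e),'x',np.percentile(e[:,0],[1,99]).round(4),'y(top)',np.percentile(e[:,1],[3,50]).round(4),'z mid',((np.percentile(e[:,2],3)+np.percentile(e[:,2],97))/2).round(4))
E
python3 g.py a wrist top scene
```

```text
time_s: 5.08
position: [0.5582, -0.2363, 0.166]
tool_rot: [[-0.025, -0.0, 1.0], [-1.0, 0.0, -0.025], [-0.0, -1.0, -0.0]]
ft_force: [-0.2, -0.7, -2.2]
grip_width: 0.0245
5.0833 [ 0.5582419  -0.23625913  0.16600176] toolx yaw -91.44797586204696 [-0.15363364 -0.67382208 -2.16359613] 0.024507164174946937
wrist end 1 1326 x [0.0332 0.0515] y(top) [-0.0221 -0.0201] z mid 0.0022
wrist end -1 4350 x [-0.0598 -0.0334] y(top) [-0.0222 -0.0193] z mid 0.0021
top end -1 38 x [-0.0616 -0.0459] y(top) [-0.023  -0.0178] z mid 0.0037
scene end 1 174 x [0.0331 0.0582] y(top) [-0.0212 -0.0166] z mid 0.0019
scene end -1 163 x [-0.06   -0.0335] y(top) [-0.0215 -0.0165] z mid 0.0025
```

View pics/awrist.png

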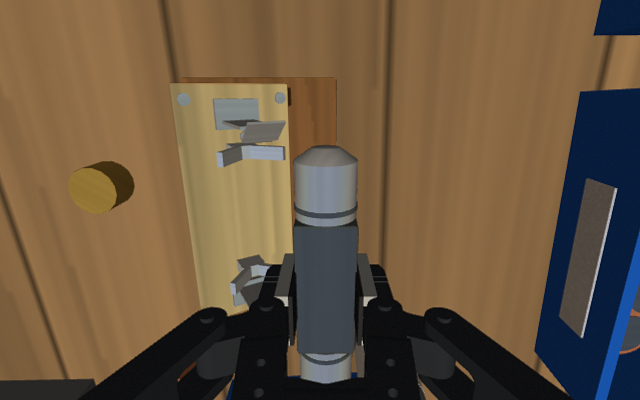

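View pics/atop.png

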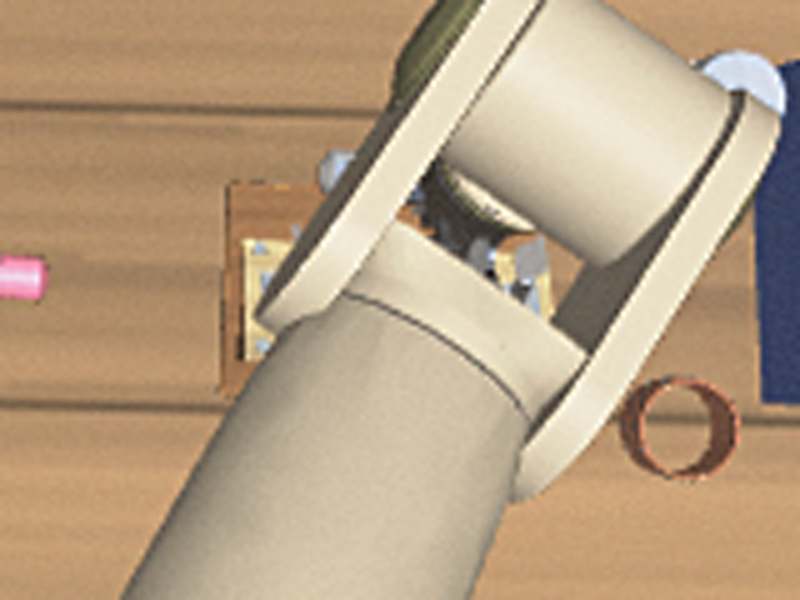

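View pics/ascene.png

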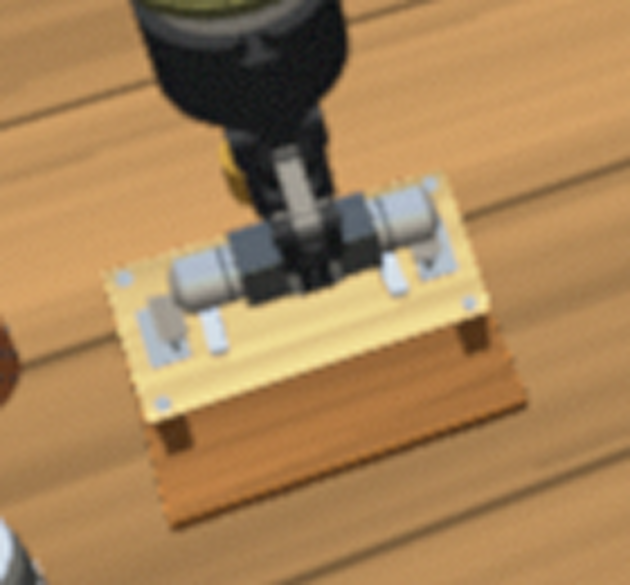

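The gauge is held centrally, and in the scene crop it hangs parallel to the board in front of the clips. Next I'll measure the gauge and holder in the same camera frame.

```bash
cat > rel.py <<'E'
from h import *
import sys
nm,z0=sys.argv[1],None
s=env.observe();pos=np.array(s['position']);R=np.array(s['tool_rot'])
for n in sys.argv[2:]:
    z=np.load(f'{nm}{n}.npz');im,P=z['im'],z['P'];hsv=cv2.cvtColor(im,cv2.COLOR_RGB2HSV)
    H=hsv[...,0];reg=(P[...,0]>.44)&(P[...,0]<.56)&(P[...,1]<-.13)&(P[...,1]>-.35)&(P[...,2]>.035)
    n0=np.array([.499,-.012,.866]);n0/=np.linalg.norm(n0)
    a=P@n0;c0=np.array([.496,-.2388,.0675])@n0
    w=reg&(abs(a-c0)<.006)&(hsv[...,1]>60);w=cv2.erode(w.astype(np.uint8),np.ones((3,3)))>0
    q=P[w];c=np.median(q,0);q=q[abs((q-c)@n0)<.02]
    for _ in range(3):
        c=q.mean(0);nn=np.linalg.svd(q-c,full_matrices=False)[2][2];nn*=np.sign(nn[2]);q=q[abs((q-c)@nn)<.0015]
    print(n,'board n',nn.round(4),len(q),'offset vs prior mm',((np.array([.496,-.2388,.0675])-c)@nn*1000).round(2))
    yd=np.array([.0235,.9997,0]);xd=np.cross(yd,n0)   # points downslope(+world x)
    h0=np.array([.496,-.2388,.0675])
    A=P[reg]; L=np.c_[(A-h0)@xd,(A-h0)@yd,(A-c)@nn]*1000
    b=L[abs(L[:,2])<3]; print(' board x',np.percentile(b[:,0],[.3,99.7]).round(1),'y',np.percentile(b[:,1],[.3,99.7]).round(1))
    for nme,lo,hi in(('cr+',36,53),('cr-',-53,-36)):
        k=L[(L[:,2]>8)&(L[:,2]<36)&(L[:,1]>lo)&(L[:,1]<hi)]
        if len(k)>10: print(' ',nme,len(k),np.percentile(k,[2,98],axis=0).round(1).tolist())
    G=(P-pos)@R
    m=(hsv[...,1]<90)&(abs(G[...,0])<.07)&(abs(G[...,2])<.02)&(G[...,1]>-.03)&(G[...,1]<.012)&(abs(G[...,0])>.033)
    e=P[m&(abs(G[...,0])<.053)]
    # cylinder axis: fit along known direction tool x, radius 13
    from scipy.optimize import least_squares
    u=R[:,0];v=R[:,2]
    f=lambda p:np.hypot((e-pos)@v-p[0]-p[2]*((e-pos)@u),e[:,2]-pos[2]-p[1]-p[3]*((e-pos)@u))-.013
    r=least_squares(f,[0,.008,0,0],loss='soft_l1',f_scale=.001)
    print(' gauge axis in tool z,height mm',(r.x[:2]*1000).round(2),'slopes deg',np.degrees(r.x[2:]).round(2),'rms',(np.sqrt((r.fun**2).mean())*1000).round(2),len(e))
    ex=G[...,0][m];print(' ends',np.percentile(ex,[.5,99.5]).round(4))
    gc=pos+v*r.x[0]+np.array([0,0,r.x[1]])
    hold=c+(h0-c)-nn*((h0-c)@nn)+nn*.032
    print(' gauge cen',gc.round(4),'holder(prior xy, this plane)',hold.round(4))
E
python3 rel.py a wrist scene
```

```text
wrist board n [ 0.4983 -0.012   0.8669] 15512 offset vs prior mm -1.44
 board x [-38.1  41.2] y [-87.7  88.9]
  cr+ 1064 [[-19.9, 40.4, 10.7], [22.9, 49.3, 33.3]]
  cr- 661 [[-20.1, -50.4, 9.0], [10.9, -41.2, 33.1]]
 gauge axis in tool z,height mm [2.43 8.38] slopes deg [ 0.04 -0.01] rms 0.48 4432
 ends [-0.0593  0.0512]
 gauge cen [ 0.5604 -0.2358  0.1746] holder(prior xy, this plane) [ 0.5127 -0.2392  0.0965]
scene board n [ 0.4952 -0.0114  0.8687] 609 offset vs prior mm 1.57
 board x [-40.4  39.4] y [-89.9  89. ]
  cr+ 39 [[-1.8, 40.7, 14.1], [21.0, 49.3, 34.9]]
  cr- 45 [[-2.9, -50.2, 14.8], [20.9, -41.6, 33.7]]
 gauge axis in tool z,height mm [-1.3   7.17] slopes deg [ 0.04 -0.06] rms 1.13 270
 ends [-0.0595  0.0587]
 gauge cen [ 0.5567 -0.2357  0.1734] holder(prior xy, this plane) [ 0.5111 -0.2391  0.0939]
```

Both cameras agree on the remaining travel, about (-46, -4, -79) mm, which is 91.5 mm along the board normal. I'll go 60 mm first.

```bash
python3 -m pendant '[[[-0.1,-0.15,-0.17],0,0],[[-0.2,0,-0.35],0,0],[[-0.2,0,-0.35],0,0],[[-0.2,0,-0.35],0,0],[[-0.2,0,-0.35],0,0],[[-0.12,0,-0.17],0,0],[[0,0,0],0,0],[[0,0,0],0,0]]'; python3 g.py b wrist scene; python3 rel.py b wrist scene
```

```text
time_s: 5.9
position: [0.5275, -0.2411, 0.1142]
tool_rot: [[-0.026, 0.0, 1.0], [-1.0, -0.0, -0.026], [0.0, -1.0, 0.0]]
ft_force: [0.5, -0.3, -3.3]
grip_width: 0.0245
5.9 [ 0.52748133 -0.24107853  0.1142363 ] toolx yaw -91.4725064042079 [ 0.50505652 -0.33451737 -3.27804585] 0.02448348053444435
wrist end 1 1569 x [0.0332 0.0642] y(top) [-0.0221 -0.0194] z mid -0.0016
wrist end -1 5821 x [-0.0696 -0.0334] y(top) [-0.022  -0.0176] z mid -0.0004
scene end 1 199 x [0.0332 0.068 ] y(top) [-0.0215 -0.0138] z mid 0.0007
scene end -1 184 x [-0.0694 -0.0333] y(top) [-0.0215 -0.0141] z mid 0.001
wrist board n [ 0.4979 -0.0119  0.8671] 17071 offset vs prior mm -1.43
 board x [-38.2  40.1] y [-50.1  88.9]
  cr+ 1059 [[-20.4, 40.5, 9.5], [10.0, 49.3, 33.5]]
 gauge axis in tool z,height mm [1.73 8.13] slopes deg [0.03 0.02] rms 0.48 4378
 ends [-0.0698  0.0632]
 gauge cen [ 0.5297 -0.2412  0.1228] holder(prior xy, this plane) [ 0.5126 -0.2392  0.0965]
scene board n [ 0.4988 -0.014   0.8666] 603 offset vs prior mm 1.45
 board x [-40.4  39.3] y [-89.8  89. ]
  cr+ 35 [[-22.6, 40.6, 18.0], [21.3, 49.5, 34.2]]
  cr- 34 [[-22.3, -50.2, 21.2], [21.2, -41.7, 34.6]]
 gauge axis in tool z,height mm [-1.4   7.22] slopes deg [-0.2  -0.08] rms 1.15 230
 ends [-0.0695  0.0679]
 gauge cen [ 0.5265 -0.2412  0.1219] holder(prior xy, this plane) [ 0.5112 -0.2392  0.094 ]
```

View pics/bwrist.png

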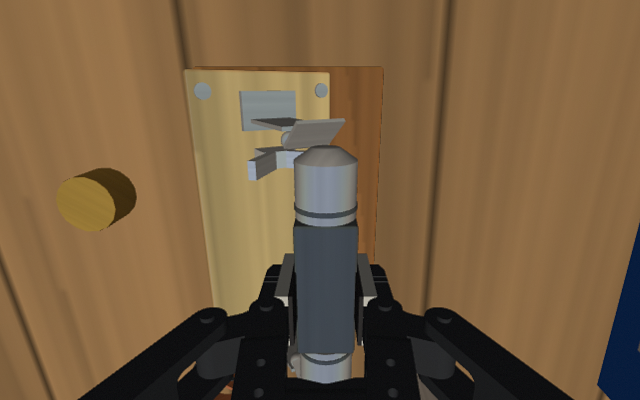

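View pics/bscene.png

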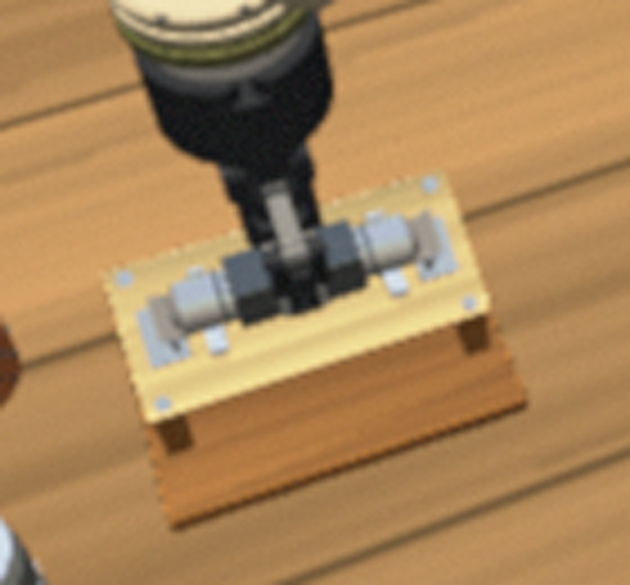

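The gauge ends lie between the flared lips. In the scene crop the clips are at (165,325) and (430,240). The remaining (-16, +1, -27) mm is along the press direction.

```bash
python3 -m pendant '[[[-0.1,0.01,-0.17],0,0],[[-0.1,0.01,-0.17],0,0],[[0,0,0],0,0]]' 100;  python3 -m pendant '[[[-0.1,0.01,-0.17],0,0],[[0,0,0],0,0]]'; python3 -m pendant '[[[-0.1,0.01,-0.17],0,0],[[0,0,0],0,0]]'
```

```text
time_s: 6.25
position: [0.5212, -0.2402, 0.1034]
tool_rot: [[-0.025, 0.0, 1.0], [-1.0, 0.0, -0.025], [-0.0, -1.0, 0.0]]
ft_force: [1.0, 0.3, -2.9]
grip_width: 0.024
time_s: 6.42
position: [0.5177, -0.2398, 0.0979]
tool_rot: [[-0.026, -0.001, 1.0], [-1.0, 0.001, -0.026], [-0.001, -1.0, -0.001]]
ft_force: [1.0, -0.3, -3.6]
grip_width: 0.0241
time_s: 6.58
position: [0.5141, -0.2392, 0.0923]
tool_rot: [[-0.026, -0.003, 1.0], [-1.0, 0.002, -0.026], [-0.002, -1.0, -0.003]]
ft_force: [-2.8, -0.4, -5.4]
grip_width: 0.024
```

```bash
python3 -m pendant '[[[-0.05,-0.02,-0.09],0,0],[[0,0,0],0,0]]';  python3 -m pendant '[[[-0.05,0,-0.09],0,0],[[0,0,0],0,0]]'; python3 g.py c wrist scene;python3 rel.py c wrist scene
```

```text
time_s: 6.75
position: [0.5128, -0.24, 0.0898]
tool_rot: [[-0.026, -0.003, 1.0], [-1.0, 0.002, -0.026], [-0.002, -1.0, -0.003]]
ft_force: [-1.7, 0.5, -7.2]
grip_width: 0.024
time_s: 6.92
position: [0.5119, -0.2401, 0.0875]
tool_rot: [[-0.026, -0.001, 1.0], [-1.0, 0.001, -0.026], [-0.001, -1.0, -0.001]]
ft_force: [-1.2, 0.5, -5.4]
grip_width: 0.0238
6.9167 [ 0.51187406 -0.24013743  0.08753375] toolx yaw -91.4690723693138 [-1.24224348  0.49203828 -5.43406178] 0.023773835695405695
wrist end 1 1745 x [0.0332 0.0642] y(top) [-0.0219 -0.019 ] z mid -0.0002
wrist end -1 6522 x [-0.0663 -0.0335] y(top) [-0.0279 -0.0193] z mid 0.0006
scene end 1 223 x [0.0335 0.0684] y(top) [-0.029  -0.0177] z mid 0.0008
scene end -1 208 x [-0.0678 -0.0335] y(top) [-0.028  -0.0173] z mid 0.0001
wrist board n [ 0.498  -0.0117  0.8671] 17033 offset vs prior mm -1.44
 board x [-38.3  40.8] y [-28.1  89. ]
  cr+ 1197 [[-20.5, 37.1, 9.9], [21.9, 51.8, 35.6]]
  cr- 525 [[-18.9, -51.4, 20.0], [20.9, -37.2, 35.9]]
 gauge axis in tool z,height mm [1.54 8.33] slopes deg [-0.01  0.02] rms 2.9 5649
 ends [-0.067   0.0636]
 gauge cen [ 0.5135 -0.2402  0.0961] holder(prior xy, this plane) [ 0.5127 -0.2392  0.0965]
scene board n [ 0.501  -0.0127  0.8654] 579 offset vs prior mm 1.39
 board x [-40.6  39.4] y [-89.9  88.9]
  cr+ 40 [[-22.3, 38.1, 25.0], [21.1, 49.5, 35.2]]
  cr- 39 [[-21.9, -49.9, 26.6], [21.0, -40.1, 34.9]]
 gauge axis in tool z,height mm [-1.32  6.86] slopes deg [ 0.06 -0.08] rms 2.85 282
 ends [-0.0691  0.0684]
 gauge cen [ 0.5106 -0.2401  0.0946] holder(prior xy, this plane) [ 0.5113 -0.2392  0.094 ]
```

View pics/cwrist.png

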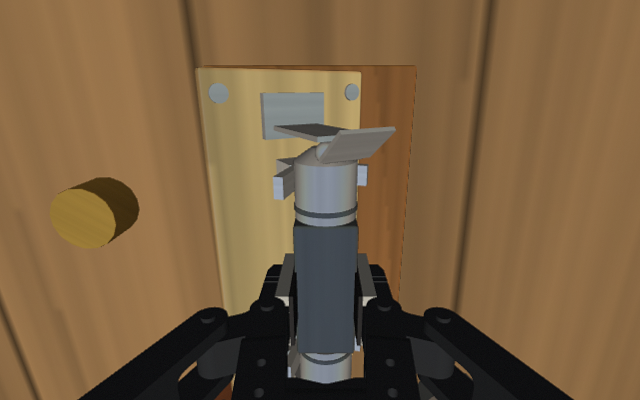

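View pics/cscene.png

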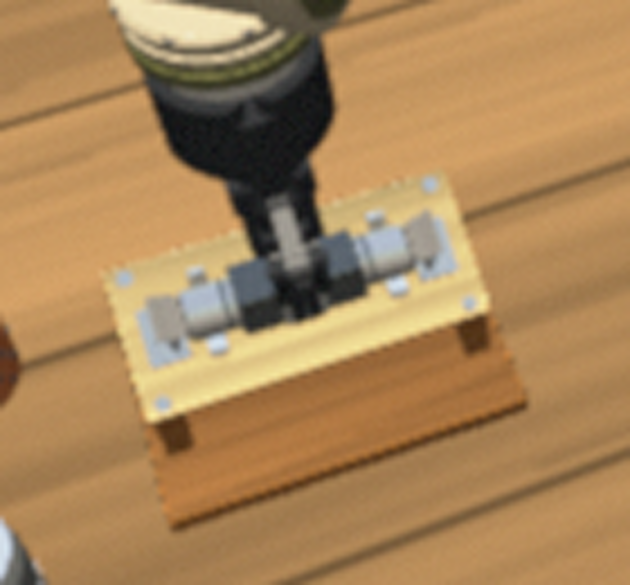

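Both noses now lie over the gauge ends, at wrist (345,140) and scene crop (165,320) and (425,240), and it is within about 1 mm of home. I'll press in small steps until I feel the cradles.

```bash
python3 -m pendant '[[[-0.02,0,-0.03],0,0],[[0,0,0],0,0]]';  python3 -m pendant '[[[-0.02,0,-0.03],0,0],[[0,0,0],0,0]]'
```

```text
time_s: 7.18
position: [0.5119, -0.2403, 0.0874]
tool_rot: [[-0.026, 0.0, 1.0], [-1.0, -0.0, -0.026], [-0.0, -1.0, 0.0]]
ft_force: [-0.4, 1.2, -4.2]
grip_width: 0.0236
time_s: 7.35
position: [0.5119, -0.2404, 0.087]
tool_rot: [[-0.026, 0.002, 1.0], [-1.0, -0.001, -0.026], [0.001, -1.0, 0.002]]
ft_force: [1.8, 1.3, -1.0]
grip_width: 0.0238
```

```bash
python3 -m pendant '[[[-0.03,0,-0.05],0,0],[[0,0,0],0,0]]';  python3 -m pendant '[[[-0.03,0,-0.05],0,0],[[0,0,0],0,0]]'
```

```text
time_s: 7.52
position: [0.5119, -0.2405, 0.0868]
tool_rot: [[-0.025, 0.005, 1.0], [-1.0, -0.002, -0.025], [0.002, -1.0, 0.005]]
ft_force: [3.4, 4.8, 8.6]
grip_width: 0.0241
time_s: 7.68
position: [0.5119, -0.2405, 0.0867]
tool_rot: [[-0.025, 0.008, 1.0], [-1.0, -0.003, -0.025], [0.003, -1.0, 0.008]]
ft_force: [3.7, 7.0, 18.9]
grip_width: 0.0236
```

Bottomed solidly: no more travel while the force rises to 19 N. Next I'll relieve the load, open part-way and rise straight up.

```bash
python3 -m pendant '[[[0.05,0,0.08],0,0],[[0.02,0,0.02],0,0]]'; python3 -m pendant '[[[0,0,0],0,0.5],[[0,0,0],0,0.5],[[0,0,0],0,0.5],[[0,0,0],0,0.5]]'; python3 g.py d wrist
```

```text
time_s: 7.85
position: [0.5119, -0.2404, 0.0871]
tool_rot: [[-0.025, 0.001, 1.0], [-1.0, -0.001, -0.025], [0.001, -1.0, 0.001]]
ft_force: [0.3, 1.5, -1.3]
grip_width: 0.0241
time_s: 8.18
position: [0.5113, -0.2405, 0.0862]
tool_rot: [[-0.026, -0.0, 1.0], [-1.0, -0.0, -0.026], [0.0, -1.0, -0.0]]
ft_force: [-0.4, -0.2, -0.1]
grip_width: 0.0425
8.1833 [ 0.51134753 -0.24051959  0.0862469 ] toolx yaw -91.47312646056443 [-0.4223955  -0.16042265 -0.11093991] 0.042450303902628175
wrist end 1 2024 x [0.0334 0.0635] y(top) [-0.0225 -0.0188] z mid 0.0
wrist end -1 6610 x [-0.0668 -0.0334] y(top) [-0.0278 -0.02  ] z mid 0.0004
```

View pics/dwrist.png

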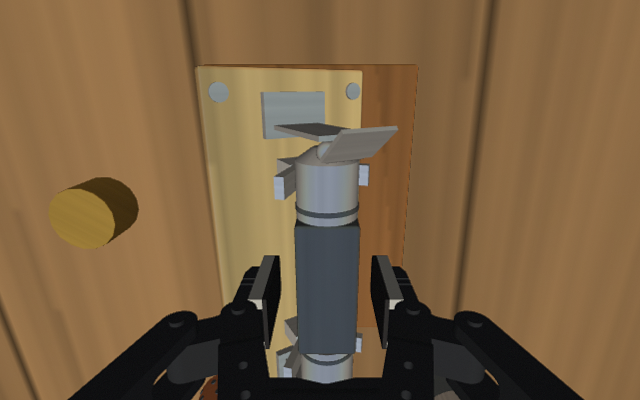

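Released: both fingers are clear of the grip at (265,290) and (385,290), the force is about zero and the gauge stays put. Retreat upwards, then clear of the view.

```bash
python3 -m pendant '[[[0,0,0.3],0,0.5],[[0,0,0.6],0,0.5],[[0,0,0.9],0,0.5],[[0,0,0.9],0,0.5],[[0,0,0.9],0,0.5],[[0,0.3,0.5],0,0.5],[[-0.3,0.9,0.3],0,0.5],[[-0.3,0.9,0],0,0.5],[[-0.3,0.9,0],0,0.5],[[-0.3,0.9,0],0,0.5],[[-0.3,0.9,0],0,0.5],[[-0.3,0.9,0],0,0.5]]'; python3 -m pendant '[[[-0.3,0.9,0],0,0.5],[[-0.3,0.9,0],0,0.5],[[-0.3,0.9,0],0,0.5],[[-0.3,0.9,0],0,0.5],[[0,0,0],0,0.5],[[0,0,0],0,0.5]]'
python3 g.py e scene top
python3 - <<'E'
from h import *
for n in('top','scene'):
    z=np.load(f'e{n}.npz');im,P=z['im'],z['P'];hsv=cv2.cvtColor(im,cv2.COLOR_RGB2HSV)
    cv2.imwrite(f'pics/full_{n}.png',im[:,:,::-1])
    nn=np.array([.499,-.0117,.866]);nn/=np.linalg.norm(nn);yd=np.array([.0235,.9997,0]);xd=np.cross(yd,nn)
    z0=np.load(n+'0.npz');P0=pts(n,z0['im'],z0['d'])
    h={'top':np.array([.5128,-.2387,.0965]),'scene':np.array([.511,-.2395,.0942])}[n]
    L=np.c_[(P.reshape(-1,3)-h)@xd,(P.reshape(-1,3)-h)@yd,(P.reshape(-1,3)-h)@nn]*1000
    e=L[(abs(L[:,0])<15)&(abs(L[:,1])<30)&(abs(L[:,2])<30)]
    print(n,'grip n',np.percentile(e[:,2],[5,50,95]).round(1),'x',np.percentile(e[:,0],[5,95]).round(1))
    for lo,hi in((33,40),(-40,-33),):
        k=L[(abs(L[:,0])<15)&(L[:,1]>lo)&(L[:,1]<hi)&(L[:,2]>3)&(L[:,2]<30)]
        print('  plug',lo,len(k),'top n',np.percentile(k[:,2],[50,95]).round(1))
    for sg in(1,-1):
        k=L[(abs(L[:,0])<11)&(L[:,1]*sg>54)&(L[:,1]*sg<80)&(L[:,2]>20)&(L[:,2]<32)]
        print('  lip',sg,len(k),'y range',np.percentile(k[:,1],[3,97]).round(1))
    # bystander changes
    dz=abs(P[...,2]-P0[...,2])>.01;print('  changed px',dz.sum())
E
```

```text
time_s: 9.23
position: [0.4568, -0.0682, 0.2192]
tool_rot: [[-0.026, 0.001, 1.0], [-1.0, -0.0, -0.026], [0.0, -1.0, 0.001]]
ft_force: [-0.2, 0.3, -0.3]
grip_width: 0.0424
time_s: 9.73
position: [0.4212, 0.0395, 0.2192]
tool_rot: [[-0.023, 0.001, 1.0], [-1.0, -0.0, -0.023], [0.0, -1.0, 0.001]]
ft_force: [0.3, -0.5, 0.3]
grip_width: 0.0427
9.7333 [0.42119815 0.03948648 0.21919422] toolx yaw -91.32997562430921 [ 0.292886   -0.47199039  0.25801861] 0.04268015307736767
top grip n [-13.1  10.7  17.3] x [-13.7   5.1]
  plug 33 18 top n [10.7 13.5]
  plug -40 18 top n [10.6 13.3]
  lip 1 12 y range [63.8 67.8]
  lip -1 24 y range [-69.9 -62.3]
  changed px 28204
scene grip n [ 1.6 10.6 18.2] x [-13.2  13.4]
  plug 33 36 top n [11.9 14.7]
  plug -40 37 top n [10.7 13.5]
  lip 1 38 y range [60.4 69.4]
  lip -1 45 y range [-69.6 -61. ]
  changed px 15956
```

View pics/escene.png

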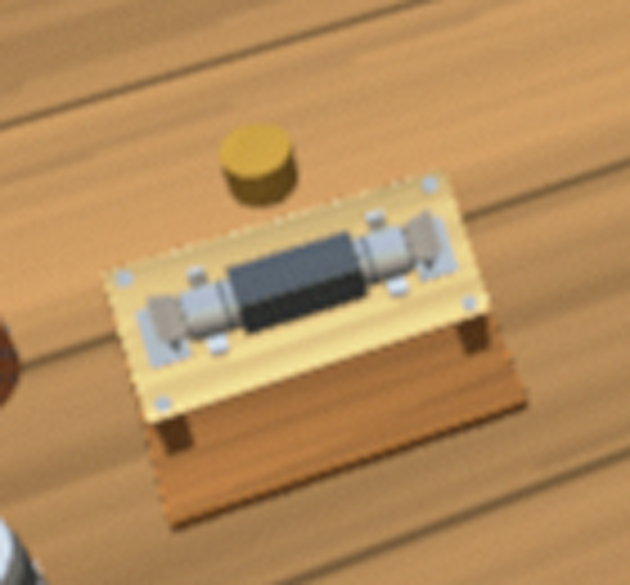

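View pics/full_scene.png

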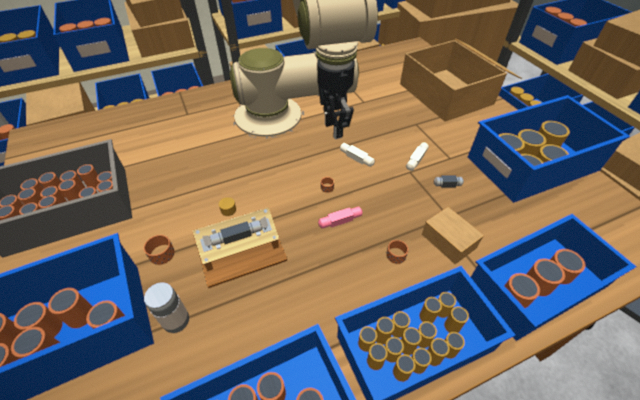

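View pics/etop.png

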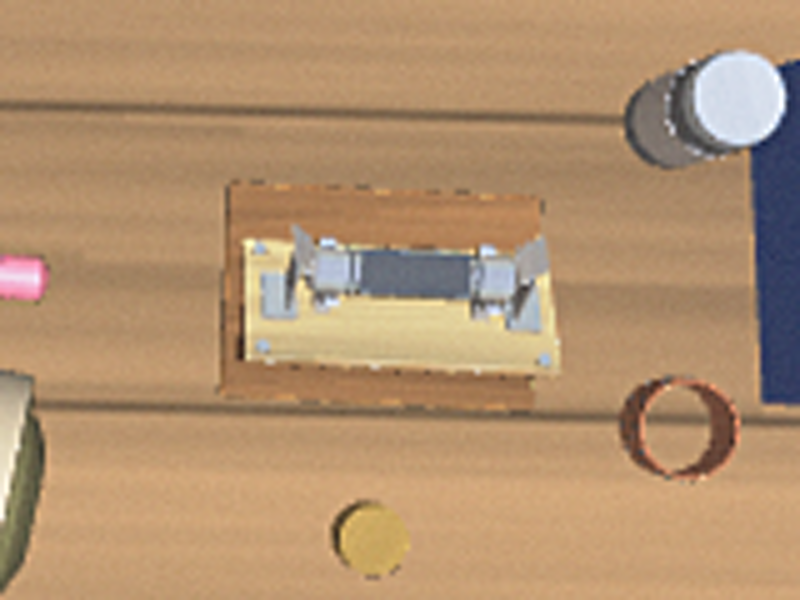

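Run:
```python
from h import *
from scipy.optimize import least_squares
nn=np.array([.499,-.0117,.866]);nn/=np.linalg.norm(nn);yd=np.array([.0235,.9997,0]);xd=np.cross(yd,nn)
for n,h in(('top',[.5128,-.2387,.0965]),('scene',[.511,-.2395,.0942])):
    P=np.load(f'e{n}.npz')['P'].reshape(-1,3);D=P-np.array(h);L=np.c_[D@xd,D@yd,D@nn]*1000
    for lo,hi in((33,53),(-53,-33)):
        e=L[(abs(L[:,0])<12)&(L[:,1]>lo)&(L[:,1]<hi)&(L[:,2]>5)&(L[:,2]<20)]
        r=least_squares(lambda p:np.hypot(e[:,0]-p[0],e[:,2]-p[1])-13,[0,0],loss='soft_l1')
        print(n,lo,len(e),'axis x,n',r.x.round(2))
```

```text
top 33 47 axis x,n [ 0.66 -0.34]
top -53 49 axis x,n [ 1.29 -0.27]
scene 33 93 axis x,n [-0.21 -0.09]
scene -53 99 axis x,n [-0.4  -0.38]
```

Both ends sit within 0.4 mm of home height, and the lips are back at their relaxed spread. Handing in.

```bash
python3 -c "
from rig import env
print(env.close_job())"
```

```text
the job is handed in; nothing more can be done
None
```

The long gauge (119 mm measured, dark grip) is back in its clip stand, and I handed the job in at about 9.8 s. I gripped it mid-bar and pressed it in along the board normal until it stopped moving and the force rose to about 19 N. Then I eased off, opened the fingers and moved the arm clear.

**Last checks:**
- **Seating:** cylinder fits from both the top and scene cameras put both ends within 0.4 mm of home height.
- **Clips:** the noses lie over both ends, and the lips are back at about their starting spread of ±69 mm.
- **Surroundings:** the short gauge and the other things look undisturbed in the final pictures. I judged that by eye, because the arm's own movement swamped the automatic picture comparison.

**Disagreements:** a first rough check from the scene camera put the +y plug end 1.2 mm higher than the other. The top camera and the later fits did not confirm this. The cameras also differ by 2–3 mm in absolute position, so I guided the press by relative measurements within one camera.

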